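# Mount the die in the embossing press, free the catch, press and hold

### The arm

A 7-joint arm with a two-finger parallel gripper is mounted at the origin on the work surface. World frame = base frame: x ahead of the robot, y to its left, z up, the work surface at z = 0. Lengths are in m, angles in rad, forces in N, time in s.
With the tool pointing down it reaches from about 0.425 to 0.875 m from the base axis. Payload 8.4 kg.
Tool frame: the origin (TCP) lies at the very end of the fingers, on their centre line; the grasp point (between the pads) lies 19 mm behind it; z points along the fingers, y is the line along which they close (so a half turn about z gives the same grasp; the last joint's range is limited). The gripper opens to 85 mm and grips with 20 to 120 N. Pads are 22 mm wide; open, the fingers measure 114 mm over their backs; the gripper's body (76 mm by 85 mm) begins 54 mm behind the grasp point. The pads swing forward as they close: fully open they stand 13 mm farther back than shut.
Start: joints at [1.062, 0.333, 0.04, 1.465, -0.013, 1.343, -0.059], TCP at [0.259, -0.596, 0.231] pointing down, gripper open.
Joint ranges: [-2.58, 2.58], [-0.38, 2.09], [-1.3, 1.39], [0.25, 2.4], [-1.5, 4.64], [0.08, 2.09], [-2.65, 2.65]. Speed limits (rad/s): [2.22, 2.22, 2.79, 2.79, 3.14, 3.14, 3.14].

### API

Orientations are given as a unit quaternion [w, x, y, z].
In Python, from bench import robot, fingers, kin, eyes, ticket, readout gives the robot as it stands. Calls block until the motion is done:
- robot.move_ptp(position, orientation): joint-space move of the TCP to a pose.
- robot.move_l(position, attitude=None, vel=0.15, f_stop=None): straight line of the TCP; attitude=None keeps the orientation; vel is the mean speed in m/s. With f_stop (N) it stops when the force on the tool has changed by that much, and returns True; else False.
- robot.set_joints(angles): joint-space move.
- fingers.open_jaws() and fingers.grab(effort=None): open the fingers fully, or close them until they stop; effort is the grip in N (None keeps the last).
- robot.dwell(seconds).
- kin.ik(position, orientation): joint angles nearest the present ones, or None.
- eyes.camera(name): name is "scene" or "top" or "wrist"; returns (picture, depth): 400x640x3 uint8, blue, green, red; 400x640 float32, m along the optical axis (not along the pixel's ray), 0 where there is no reading.
- eyes.get_calibration(name): a dict with "mtx" (3x3 intrinsics, pixels), "R" (3x3) and "t" (3): a world point X has camera coordinates R X + t. Camera axes: x right, y down, z forward; pixel columns grow to the right and rows downward; lengths in m; the calibration is good to about 2 mm. A picture is of the moment at which its call begins: read the wrist's pose just before it. get_calibration takes no time and is no camera call; for the wrist camera it gives the pose at the moment of the call.
A pose or a line that the arm cannot do raises robot.Unreachable and nothing moves.
- ticket.finish_job(): hands the job in; it is judged then, once.
Readings, each from a call of its own:
- readout.current_clock(): time.
- readout.current_qpos(): joint angles.
- readout.current_joint_vel(): joint speeds.
- readout.current_effort(): joint torques, N m.
- readout.current_tcp_pos(): TCP position.
- readout.current_ee_rot(): TCP orientation.
- readout.current_contact_force(): force on the tool from outside, world axes, zero at the start.
- readout.current_wrist_torque(): the same for the moment, N m.
- readout.current_width(): finger opening in m.
- readout.current_grip_force(): force on a finger pad.
Only numpy, scipy, OpenCV 4.12 (cv2) and the standard library are available. Lean on these libraries where they do the work, as an engineer would, in place of code of your own. Each camera call takes 0.05 s, during which the arm holds its last target. There are 200 camera calls.

### The job

Plug the aluminium die block, shank down, fully home into the socket in the press bed. Then flip the press's safety catch over, and after that pull the hand lever down level so that its sprung foot bears firmly on the die; finish while still holding the lever down with the fingers, because it springs back up if let go. Leave the jar, the dish and the plaster stamp where they are.

Things in the scene. Friction and masses are not known exactly. Their poses are not given: they have to be found in the camera images.
- press: Grey hand-lever press fixed to the bench. Origin on the bench below the socket's centre; x from socket to lever hinge (about world +y), y to the catch's side (about towards the robot). 10 mm base x -60..155, y -60..90 mm; 90 mm square bed, top z 35, round the socket. Lever cheeks at x 90, y +-26, 113 high; catch post 18 mm square, 145 high at x 90, y 85.
- socket (a point): Centre of the mouth of the rectangular socket hole, at the level of the bed's top face (z 35 mm). Hole 26 mm along the press's x, 18 mm along its y, 24 mm deep, with 2 mm chamfered rim; axes as the press's.
- die: Loose aluminium die block, about 160 g, upright on its shank. Origin: centre of shank's underside. Shank 24 (own x) x 16 (y) mm, 20 high; head 44 (x) x 32 (y), z 20 to 54 mm; dark pewter blank on top, 26 mm disc, top z 58. Goes in with its x along the press's x, either way round; home, the head's underside rests on the bed.
- lever_hinge (a point): Point on the lever's hinge axis, in the middle of the lever: 90 mm along the press's x from the socket, 95 mm above the bench. The axis runs along the press's y.
- lever (a joint): Lever angle, rad. 0: raised, leaning 0.30 back from upright, away from the socket. Grows as it is pulled over towards the socket and down; at 1.80 its foot touches the blank of a fully home die, 1.87 is level, the foot's spring is solid at 1.91. Springs push it up: 3 N at the knob at first, 7 N at 1.80, about 13 N at level. The closed catch blocks it after 0.1 rad.
- lever_knob (a point): Centre of the black knob at the lever's end, 200 mm from the hinge axis: cylinder 28 mm in diameter, 36 mm long along the press's y, flat ends to pinch from above. The stem to the hinge is 12 mm wide (press y), 14 mm thick. The sprung foot, 24 mm in diameter, stands 28 mm out from the stem's centre line, 90 mm from the hinge; it gives 10 mm.
- catch_hinge (a point): Point on the safety catch's hinge axis, which runs along the press's x: 76 mm along the press's x and 85 mm along its y from the socket, 135 mm above the bench.
- catch (a joint): Safety catch angle, rad. 0 to 0.12 at the start: tab upright, lever blocked. Grows as the tab is flipped outward, to the press's +y, away from the lever; stop at 1.4; from 1.0 on the lever is free. Light friction (0.06 N m), stays where it is left.
- catch_tab (a point): Top end of the catch's upright steel tab, 60 mm from the catch's hinge axis, 14 mm wide (press x), 8 mm thick (press y). A 38 mm locking bar leaves its foot at a right angle towards the lever, in front of the dog on the lever shaft (dog at press y 55 mm, 10 mm square, its top 155 mm above the bench).
- stamp: Bystander: white plaster stamp, upright cylinder 36 mm across, 55 mm high; origin under its centre.
- jar: Bystander: amber glass jar with metal lid, 54 mm across, 75 mm high; origin under its centre.
- dish: Bystander: terracotta dish, 72 mm across, 28 mm high; origin under its centre.
Things that resemble listed ones, but are neither listed nor needed, are in the scene too. What is shaped like the die but orange or pink is not meant.

How it is judged:
By the outcome, as a careful person would: the job done as asked, in the order asked, and still so for the second after the job is handed in, while the arm keeps its last pose, push and grip.
It also fails if it takes over 72 s, if anything falls off the work surface, if the arm or the gripper's body presses on something with over 40 N, if the wrist force passes 120 N, or if a joint passes its speed limit or range.

## Working session

There is one attempt and no reset: what is moved stays moved. The work goes in short steps, each a Python script; the robot and the scene stay as the last script left them, time stands still between calls to the robot, and variables do not carry over. Pictures are saved under pics/ and viewed, at most 10 in all, crops included, and the job is handed in when it is done.

```bash
mkdir -p pics
python3 - <<'E'
from bench import robot,eyes,readout
import cv2,numpy as np
for n in ("scene","top"):
    p,d=eyes.camera(n); np.savez(f"pics/{n}.npz",p=p,d=d,**eyes.get_calibration(n)); cv2.imwrite(f"pics/{n}.png",p)
    c=eyes.get_calibration(n); print(n,np.round(-c["R"].T@c["t"],3),np.round(c["R"],2).tolist())
print(readout.current_clock(),readout.current_ee_rot())
E
```

```text
scene [ 1.138 -0.226  0.849] [[0.24, 0.97, 0.02], [0.68, -0.16, -0.71], [-0.69, 0.18, -0.7]]
top [ 0.225 -0.072  1.408] [[0.1, -0.99, 0.01], [-0.97, -0.1, -0.21], [0.21, 0.02, -0.98]]
0.1 [-6.76364030e-04  9.79084397e-01  2.03453320e-01 -1.81771630e-04]
```

View pics/scene.png

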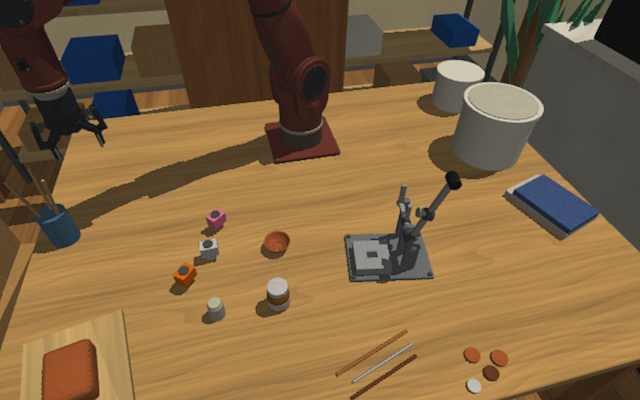

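View pics/top.png

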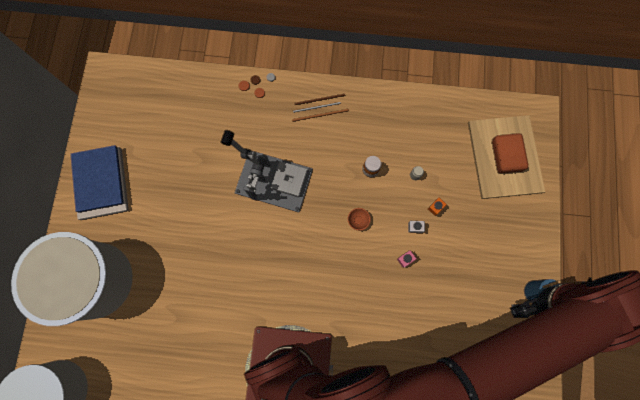

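Scene picture: three die-shaped blocks, pink (216,218), silver-grey (208,248) and orange (184,275). The silver-grey one, with the dark disc on top, fits the aluminium die; in the top view it is at (418,227). The press is at scene (388,255) and top (275,180). I'll confirm both in enlarged crops.

```bash
cat > h.py <<'E'
import numpy as np,cv2
def load(n): return np.load(f"pics/{n}.npz")
def px2w(c,u,v,z):
    "pixel -> world at height z"
    r=c["R"].T@np.linalg.solve(c["mtx"],[u,v,1.]); o=-c["R"].T@c["t"]
    return o+r*(z-o[2])/r[2]
def dep2w(c,u,v,d):
    return c["R"].T@(np.linalg.solve(c["mtx"],[u,v,1.])*d-c["t"])
def w2px(c,X):
    q=c["mtx"]@(c["R"]@np.asarray(X)+c["t"]); return q[:2]/q[2]
E
python3 - <<'E'
from h import *
s=load("scene");t=load("top")
a=cv2.resize(s["p"][210:290,170:250],None,fx=4,fy=4,interpolation=3)
b=cv2.resize(t["p"][120:220,215:325],None,fx=4,fy=4,interpolation=3)
e=cv2.resize(s["p"][165:285,335:465],None,fx=4.5,fy=4.5,interpolation=3)
e2=cv2.resize(t["p"][200:260,390:450],None,fx=5,fy=5,interpolation=3)
im=np.zeros((600,800,3),np.uint8)
im[:300,:300]=e2; 
im=np.zeros((600,800,3),np.uint8)
e=cv2.resize(s["p"][165:285,335:465],(433,400),interpolation=3)
b=cv2.resize(t["p"][120:220,215:325],(330,300),interpolation=3)
im[:400,:433]=e; im[:300,440:770]=b; im[310:600,440:730]=cv2.resize(t["p"][198:256,390:448],(290,290),interpolation=3)
im[405:600,:195]=cv2.resize(s["p"][228:267,188:227],(195,195),interpolation=3)
cv2.imwrite("pics/c1.png",im)
for n,c,u,v in (("die",t,418,226),("bedtop",t,290,180),("die_s",s,208,243)):
    print(n,px2w(c,u,v,.055 if 'die' in n else .035),dep2w(c,u,v,c["d"][v,u]))
E
```

```text
die [ 0.45646985 -0.34122875  0.055     ] [ 0.45644755 -0.34120281  0.0551303 ]
bedtop [0.5640988 0.0610798 0.035    ] [0.57046956 0.06357723 0.00920604]
die_s [ 0.45584788 -0.33925993  0.055     ] [ 0.45886229 -0.33876099  0.05850723]
```

View pics/c1.png

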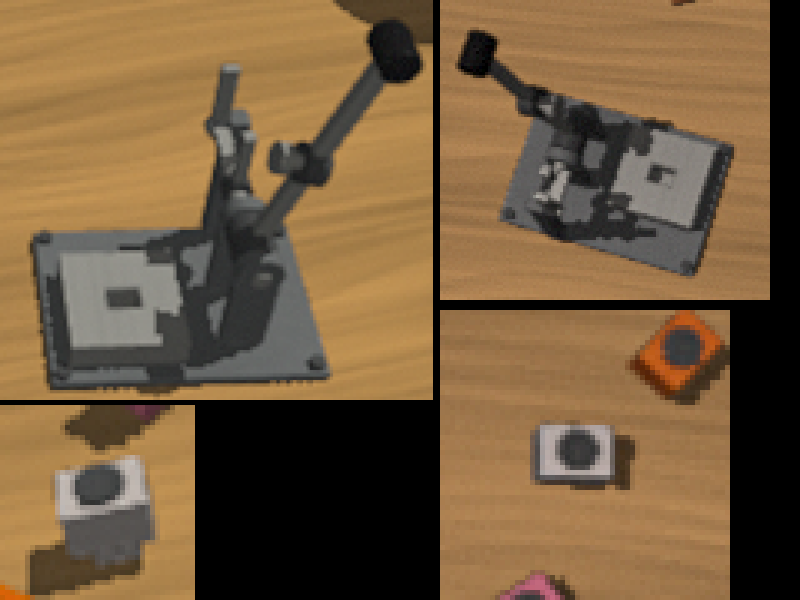

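The crop confirms it: the silver block (top-view crop (575,453), i.e. top pixel (417,227)) has bare-metal faces and a dark disc, while its neighbours are orange and pink. The socket is at top pixel (288.7,178.7). Next I'll look with the wrist camera above the die, and then the press.

```bash
cat >> h.py <<'E'
from bench import robot,fingers,kin,eyes,readout
def q(psi): return [0,np.cos(psi/2),np.sin(psi/2),0]   # tool down, tool x at heading psi; tool y at psi-90deg
def shot(n):
    c=eyes.get_calibration("wrist"); p,d=eyes.camera("wrist")
    np.savez(f"pics/{n}.npz",p=p,d=d,**c); cv2.imwrite(f"pics/{n}.png",p); return load(n)
E
python3 - <<'E'
from h import *
for P in ([.456,-.34,.25],[.51,.065,.33],[.566,.063,.33]):
    for k in (90,-90):
        j=kin.ik(P,q(np.radians(k))); print(P,k,None if j is None else np.round(j,2))
robot.move_ptp([.456,-.34,.25],q(np.pi/2) if abs(kin.ik([.456,-.34,.25],q(np.pi/2))[6])<1.7 else q(-np.pi/2))
c=shot("w1"); print(np.round(-c["R"].T@c["t"],3),np.round(c["R"],2).tolist(),w2px(c,[.456,-.34,.055]),readout.current_clock())
E
```

```text
[0.456, -0.34, 0.25] 90 [ 0.81  0.18 -0.28  1.63  0.05  1.35  0.52]
[0.456, -0.34, 0.25] -90 [ 0.52  0.16  0.05  1.64 -0.01  1.34 -2.57]
[0.51, 0.065, 0.33] 90 [ 0.48  0.07 -0.73  1.6   0.04  1.49 -0.24]
[0.51, 0.065, 0.33] -90 None
[0.566, 0.063, 0.33] 90 [ 0.41  0.2  -0.7   1.48  0.13  1.51 -0.29]
[0.566, 0.063, 0.33] -90 None
[ 0.455 -0.273  0.392] [[1.0, -0.0, 0.0], [-0.0, -0.96, 0.27], [-0.0, -0.27, -0.96]] [324.89494348 175.89237799] 1.375
```

View pics/w1.png

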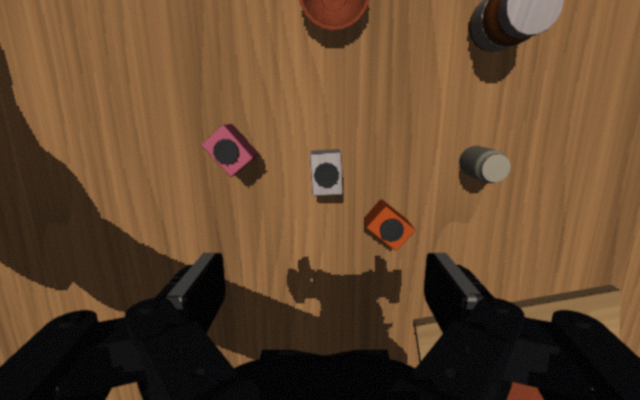

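Wrist picture: the die's top is centred at about (326,174), with its long side nearly vertical in the picture (world y). Orange (390,227) and pink (227,150) are clear of the finger tracks. I'll get the exact pose from the depth, then look at the press.

```bash
cat >> h.py <<'E'
def cloud(c):
    v,u=np.mgrid[0:400,0:640]; d=c["d"].ravel(); X=np.linalg.inv(c["mtx"])@np.stack([u.ravel(),v.ravel(),np.ones(u.size)])*d
    return (c["R"].T@(X-c["t"][:,None])).T.reshape(400,640,3)
def topdie(c,x,y,z0,z1,r=.035):
    W=cloud(c); m=(np.hypot(W[...,0]-x,W[...,1]-y)<r)&(W[...,2]>z0)&(W[...,2]<z1)&(c["d"]>0)
    P=W[m]; R=cv2.minAreaRect((P[:,:2]*1000).astype(np.float32)); B=cv2.boxPoints(R)
    e=[B[1]-B[0],B[2]-B[1]]; L=max(e,key=np.linalg.norm); a=np.arctan2(L[1],L[0])%np.pi
    return np.array(R[0])/1000,np.array(R[1]),a,np.median(P[:,2]),len(P)
E
python3 - <<'E'
from h import *
c=load("w1"); print(topdie(c,.456,-.34,.048,.064))
robot.move_ptp([.566,-.02,.33],q(np.pi/2))
c=shot("w2"); print(w2px(c,[.566,.063,.035]),readout.current_clock())
W=cloud(c); m=(abs(W[...,2]-.035)<.004)&(np.hypot(W[...,0]-.566,W[...,1]-.063)<.07); print(cv2.minAreaRect((W[m][:,:2]*1000).astype(np.float32)),m.sum())
E
```

```text
(array([ 0.45752393, -0.33838248]), array([32.01561356, 44.26449203]), np.float32(1.6272347), np.float64(0.053849966371375554), 1308)
[323.87742273  94.23401912] 2.7333
((570.9931030273438, 66.81256103515625), (90.1895523071289, 90.06403350830078), 79.05628967285156) 5190
```

View pics/w2.png

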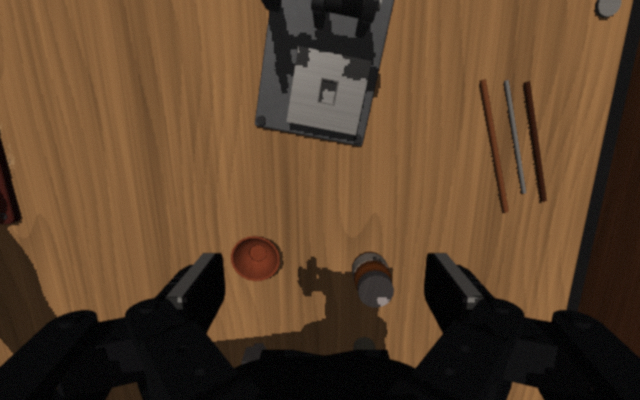

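Wrist picture: the bed is at (330,92) with the socket hole at (328,92), which agrees with the depth fit: centre (0.571, 0.067), press x heading 79.1°. Die heading is 93.2°. I'll grip the die across its 44 mm so the camera stays clear of the lever, then carry it over the socket.

```bash
cat >> h.py <<'E'
S=np.array([.571,.0668]); A=np.radians(79.06)
ex=np.array([np.cos(A),np.sin(A)]); ey=np.array([-np.sin(A),np.cos(A)])
def PW(x,y,z): return [*(S+x*ex+y*ey),z]   # press frame -> world (m)
E
python3 - <<'E'
from h import *
o=q(np.radians(93.2-90)); D=[.4575,-.3384]
robot.move_ptp([*D,.12],o); robot.move_l([*D,.021],vel=.1)
fingers.grab(50); print(readout.current_width(),readout.current_grip_force(),readout.current_contact_force())
robot.move_l([*D,.2],vel=.25)
o=q(A-np.pi/2)
robot.move_ptp(PW(0,0,.16),o); print(np.round(readout.current_qpos(),2),readout.current_width(),readout.current_contact_force())
robot.move_l(PW(0,0,.075),vel=.15)
c=shot("w3"); p,d=eyes.camera("scene"); cv2.imwrite("pics/s3.png",cv2.resize(p[150:290,330:490],(800,600)[:2] if 0 else (685,600)))
print(readout.current_tcp_pos(),readout.current_clock())
E
```

```text
0.04306081672057191 50.82327425479889 [-0.40649109  0.14576015  6.18184026]
[ 0.27  0.28 -0.55  1.72  0.16  1.19 -2.08] 0.04369089352959814 [ 0.47931676 -1.0841974  -1.75728681]
[0.57194145 0.06685307 0.07631695] 9.0583
```

View pics/s3.png

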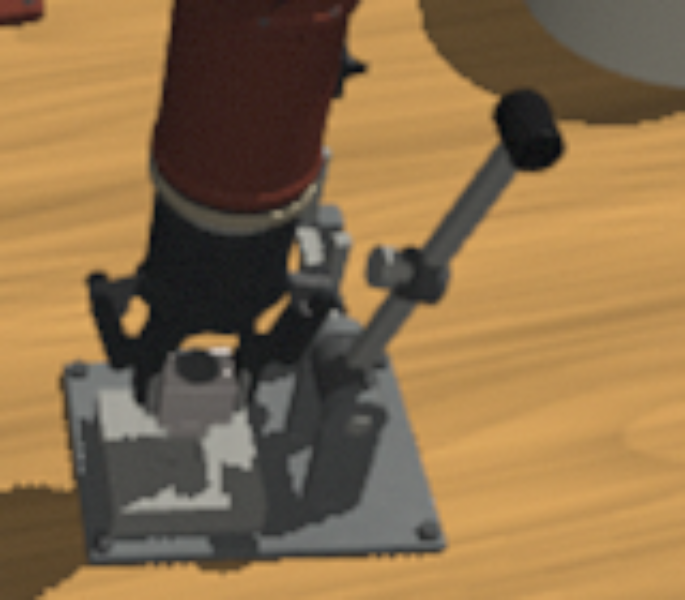

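The die hangs upright over the bed at (198,390), and the fingers are clear of the lever and catch. Inserting now, with a force stop.

Run:
```python
from h import *
def st(l): print(l,np.round(readout.current_tcp_pos(),4),np.round(readout.current_contact_force(),1),round(readout.current_width(),4))
robot.dwell(.3); st("a")
h=robot.move_l(PW(0,0,.034),vel=.04,f_stop=12); st(h); robot.dwell(.3); st("b"); 
print(topdie(load("w3"),*S,.10,.115),readout.current_clock())
```

```text
a [0.5712 0.0668 0.0754] [ 0.2  0.  -2.1] 0.0435
True [0.5706 0.0664 0.0365] [-0.8 -0.5  5.7] 0.0433
b [0.5706 0.0664 0.0365] [-0.7 -0.1  5.7] 0.0431
(array([0.57105133, 0.06664519]), array([68.18041992, 32.7627449 ]), np.float32(1.3919265), np.float64(0.10798706921429294), 11376) 10.55
```

Run:
```python
from h import *
def st(l): print(l,np.round(readout.current_tcp_pos(),4),np.round(readout.current_contact_force(),1),round(readout.current_width(),4))
p=readout.current_tcp_pos()
h=robot.move_l([p[0],p[1],.033],vel=.04,f_stop=15); st(h)
fingers.open_jaws(); st("open")
robot.move_l(PW(0,0,.2),vel=.2)
robot.move_ptp(PW(-.02,.0,.27),q(A-np.pi/2)); robot.dwell(.2)
c=shot("w4"); print(topdie(c,*S,.06,.08),w2px(c,PW(0,0,.07)))
W=cloud(c)
# press parts: look for blank z
m=np.hypot(W[...,0]-S[0],W[...,1]-S[1])<.009; print("blank z",np.median(W[m][:,2]))
X=np.array(W.reshape(-1,3)); rel=X[:,:2]-S; px,py=rel@ex,rel@ey
# all points near catch
m=(abs(px-.076)<.03)&(abs(py-.085)<.06)&(X[:,2]>.12)&(X[:,2]<.25)
print("catch pts",m.sum(),np.percentile(px[m],[2,50,98]) if m.any() else "",np.percentile(py[m],[2,98]) if m.any() else "",X[m,2].max() if m.any() else "")
t=m&(X[:,2]>.18)
if t.any(): print("tab",px[t].mean(),py[t].mean(),np.ptp(px[t]),np.ptp(py[t]),X[t,2].max())
print(readout.current_clock())
```

```text
False [0.5709 0.0663 0.0361] [-15.9  -3.7  35.2] 0.0435
open [0.5698 0.0637 0.0321] [-2.9 -9.1  1.3] 0.0856
(array([0.57110583, 0.06711312]), array([43.00711823, 31.42266655]), np.float32(1.3815643), np.float64(0.06871254630784515), 1291) [305.51163724 175.10912466]
blank z 0.07226034001755306
catch pts 678 [0.06498074 0.07662844 0.09303568] [0.04712386 0.08907713] 0.1553413483729503
12.9167
```

View pics/w4.png

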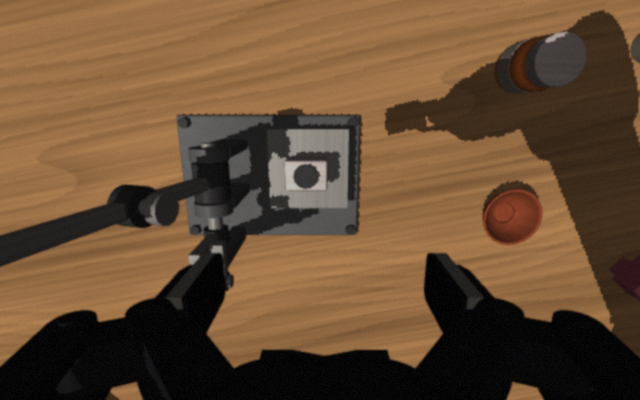

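The die is home: its head top measures 68.7 mm against a nominal 69, and it is centred on the bed at (306,176). The catch is at (215,250), partly behind a finger. Next I flip the catch with closed fingers, following an arc on the inner face of the tab.

Run:
```python
from h import *
def st(l): print(l,np.round(readout.current_tcp_pos(),4),np.round(readout.current_contact_force(),1),round(readout.current_clock(),2))
o=q(A+np.pi/2)
fingers.grab(30)
robot.move_ptp(PW(0,.04,.31),o)
robot.move_ptp(PW(.076,.055,.27),o); st("above")
r=.048
def T(th): return PW(.076,.085+r*np.sin(th)-.004*np.cos(th)-.011,.135+r*np.cos(th)+.004*np.sin(th))
b=T(0); robot.move_l(PW(.076,.058,b[2]),vel=.15,f_stop=10); st("down")
for th in np.arange(.15,1.36,.15):
    h=robot.move_l(T(th),vel=.08,f_stop=25); st(round(th,2))
    if h: break
p=readout.current_tcp_pos()
robot.move_l([p[0],p[1],.30],vel=.2)
p,d=eyes.camera("scene"); cv2.imwrite("pics/s5.png",cv2.resize(p[150:290,330:490],(685,600)))
```

```text
above [0.5309 0.1529 0.2695] [ 0.8 -1.   0.4] 16.73
down [0.5291 0.1522 0.184 ] [ 0.1 -1.4  0.5] 17.47
0.15 [0.5095 0.1562 0.1837] [-0.1  0.5  0.3] 17.86
0.3 [0.5022 0.1575 0.182 ] [0.1 0.8 1. ] 18.11
0.45 [0.4953 0.1588 0.1797] [ 0.3 -0.4  0.5] 18.36
0.6 [0.489  0.1601 0.1767] [ 0.3  0.2 -0.1] 18.61
0.75 [0.4831 0.1611 0.1726] [ 0.8  0.2 -0.4] 18.86
0.9 [0.4778 0.1621 0.1676] [-0.1 -0.5 -0.9] 19.11
1.05 [0.4733 0.163  0.1619] [-0.4  0.4 -0.4] 19.36
1.2 [0.4697 0.1636 0.1556] [0.2 0.5 0.7] 19.61
1.35 [0.4672 0.1641 0.1489] [ 0.5 -0.5  0.1] 19.86
```

View pics/s5.png

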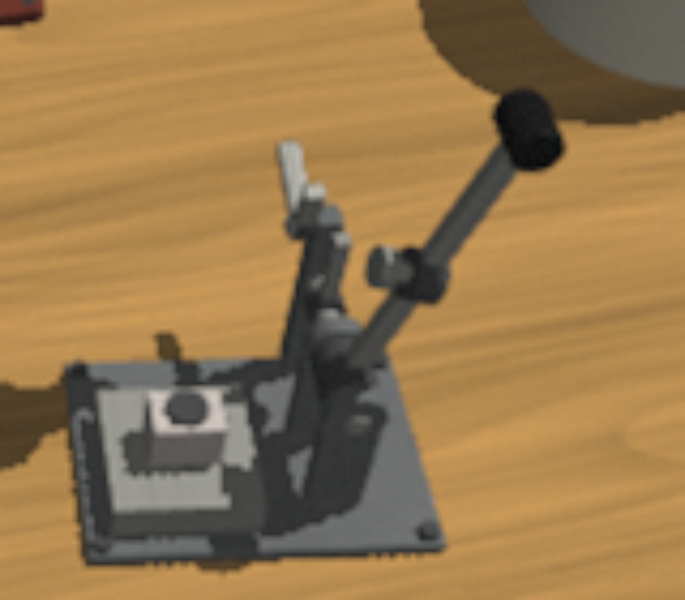

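The catch post is at (320,230) and its tab ends at (290,145), which is scene pixel (397.7,183.9). I'll compare that with the projected tab end for different catch angles.

Run:
```python
from h import *
c=load("scene")
for th in (0,.3,.6,.9,1.1,1.25,1.35,1.4): print(th,np.round(w2px(c,PW(.076,.085+.06*np.sin(th),.135+.06*np.cos(th))),1))
print("hinge",w2px(c,PW(.076,.085,.135)))
_,d=eyes.camera("scene"); W=cloud(dict(d=d,R=c["R"],t=c["t"],mtx=c["mtx"]))[170:215,385:415].reshape(-1,3)
rel=W[:,:2]-S; px,py,z=rel@ex,rel@ey,W[:,2]; m=(abs(px-.076)<.016)&(z>.11)&(py>.05)
print(m.sum()); i=np.argsort(py[m])[::-4]; print(np.round(np.c_[px,py,z][m][i],3)[:16])
K=PW(.09+.2*np.sin(.3),0,.095+.2*np.cos(.3)); print("knob",K,w2px(c,K))
```

```text
0 [405.2 184.7]
0.3 [403.6 180.7]
0.6 [401.8 178.7]
0.9 [400.  178.8]
1.1 [398.9 180. ]
1.25 [398.2 181.5]
1.35 [397.7 182.7]
1.4 [397.5 183.4]
hinge [401.32594874 201.91043334]
271
[[0.068 0.141 0.149]
 [0.07  0.14  0.151]
 [0.078 0.137 0.146]
 [0.075 0.136 0.151]
 [0.067 0.134 0.146]
 [0.077 0.131 0.148]
 [0.073 0.128 0.151]
 [0.073 0.125 0.15 ]
 [0.07  0.124 0.148]
 [0.07  0.122 0.146]
 [0.067 0.12  0.144]
 [0.072 0.117 0.147]
 [0.077 0.115 0.145]
 [0.071 0.114 0.146]
 [0.074 0.11  0.142]
 [0.078 0.109 0.147]]
knob [np.float64(0.5992971041316368), np.float64(0.2131942930560408), np.float64(0.2860672978251212)] [454.04863628 179.57816052]
```

The catch is at about 1.35 rad, so it is free, and the knob projection (454,180) matches the picture. Next I pinch the knob and pull it along the arc, stopping partway to check.

```bash
cat >> h.py <<'E'
DZ=-.022
def K(a,L=.2): return PW(.09+L*np.sin(.3-a),0,.095+L*np.cos(.3-a)+DZ)
E
python3 - <<'E'
from h import *
def st(l): print(l,np.round(readout.current_tcp_pos(),4),np.round(readout.current_contact_force(),1),round(readout.current_width(),4),round(readout.current_clock(),2))
o=q(A); k=K(0)
print([kin.ik(K(a),o) is not None for a in (0,.5,1,1.5,1.87)])
p=readout.current_tcp_pos(); robot.move_l([p[0],p[1],.37],vel=.2); fingers.open_jaws()
robot.move_ptp([k[0],k[1],.37],o); st("above")
robot.move_l(k,vel=.12,f_stop=10); st("at knob")
fingers.grab(80); st("pinched"); print(readout.current_grip_force(),np.round(readout.current_qpos(),2))
for a in (.1,.2,.3):
    h=robot.move_l(K(a),vel=.08,f_stop=30); st(a)
    if h: break
E
```

```text
[True, True, True, True, True]
above [0.5992 0.2131 0.3702] [-0.8  0.4 -0.3] 0.0855 23.67
at knob [0.5996 0.2134 0.265 ] [ 0.2 -0.9 -0.4] 0.0851 24.7
pinched [0.5988 0.2134 0.2646] [-4.6 -1.1  5.6] 0.0348 25.22
80.55251598358154 [ 0.15  0.38 -0.76  1.42  0.26  1.44 -0.79]
0.1 [0.5954 0.1959 0.2694] [-1.4  5.1  1. ] 0.035 25.62
0.2 [0.5916 0.1763 0.2726] [-2.3  5.2  3. ] 0.0352 26.02
0.3 [0.5878 0.1567 0.2738] [-2.7  4.   4.8] 0.0349 26.42
```

The lever follows with light forces and the width is steady at 35 mm. Continuing down to just before foot contact, then to level.

Run:
```python
from h import *
def st(l): print(l,np.round(readout.current_tcp_pos(),4),np.round(readout.current_contact_force(),1),round(readout.current_width(),4),round(readout.current_clock(),2))
for a in [*np.arange(.4,1.75,.1),1.78,1.83,1.87]:
    h=robot.move_l(K(a),vel=.08,f_stop=25)
    if h or a>1.6 or abs(a-1)<.05: st(round(a,2))
    if h: break
robot.dwell(.5); st("hold")
c=load("scene"); p,d=eyes.camera("scene"); cv2.imwrite("pics/s6.png",cv2.resize(p[150:290,310:470],(685,600)))
```

```text
1.0 [0.5631 0.0288 0.2266] [-6.   0.6  7.7] 0.035 29.22
1.7 [ 0.5503 -0.0377  0.1072] [-5.6  3.   7.6] 0.0348 32.02
1.78 [ 0.5498 -0.0397  0.0913] [-6.1  3.7  7.9] 0.0351 32.37
1.83 [ 0.5497 -0.0403  0.0815] [-6.1  2.5  9.3] 0.0353 32.64
1.87 [ 0.5498 -0.0405  0.0737] [-7.2  2.6 11.8] 0.0353 32.89
hold [ 0.5497 -0.0404  0.0739] [-6.2  2.2 11.8] 0.0351 33.39
```

View pics/s6.png

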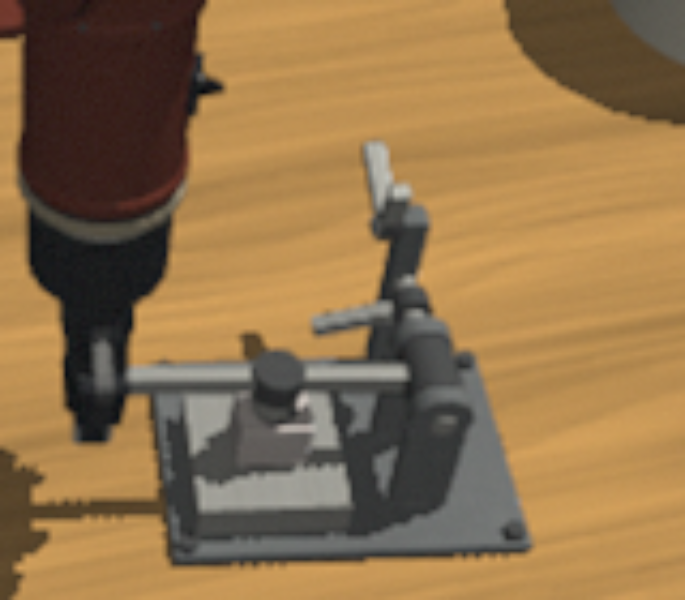

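The lever is level from the knob (105,375) to the hinge (425,370), its foot sits on the die at (275,380), and the catch is still flipped (375,165). I'll nudge it 2 mm firmer and hand in.

Run:
```python
from h import *
from bench import ticket
robot.move_l(K(1.882),vel=.03,f_stop=20); robot.dwell(.4)
print(readout.current_tcp_pos(),readout.current_contact_force(),readout.current_grip_force(),readout.current_clock())
print(ticket.finish_job())
```

```text
[ 0.54977454 -0.04049566  0.07181503] [-8.68892016  2.13056024 15.70784477] 94.4532859325409 34.0917
the job is handed in; nothing more can be done
None
```

The job is handed in at 34 s of the 72 s allowed: the die is fully home, the catch is flipped to about 1.35 rad, and the fingers are holding the lever just past level (about 1.88 rad, roughly 16 N at the tool) with its foot on the die.

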